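# Put away the finishing things: threads, bottles, wax

### The job

Sort the mixed handful along the front edge of the bench to where each kind belongs: stand both thread spools upright in the blue feed column, the brown one first and the black one on top of it, so that brown comes out at the bottom first; stand the two bottles upright in the wooden rack, one in each compartment; and lay the yellow wax puck flat inside the round steel dish. Leave the glue pot and the box of tacks nearby where they are.

Things in the scene. Friction and masses are not known exactly. Their poses are not given: they have to be found in the camera images.
- brown_spool_mid (a point): Spool of brown waxed thread, standing upright: 48 mm across its pale flanges, 43 mm across the thread, 62 mm high. Point: its centre, 31 mm above its underside; z up along its axis; round, so any grasp yaw does.
- black_spool_mid (a point): Spool of black waxed thread, standing upright: 41 mm across its pale flanges, 36 mm across the thread, 50 mm high. Point: its centre, 25 mm above its underside; z up along its axis; round.
- cream_bottle_mid (a point): Cream-white round bottle with a black cap, standing: body 44 mm across and 80 mm high, cap 22 mm across, 95 mm high in all. Point: half-way up on its axis, 47.5 mm above its underside; z up. Not the glue pot.
- brown_bottle_mid (a point): Dark brown round bottle with a black cap, standing: body 40 mm across and 71 mm high, cap 20 mm across, 85 mm high in all. Point: half-way up on its axis, 42.5 mm above its underside; z up.
- wax_mid (a point): Yellow wax puck lying flat on the bench: 42 mm across, 13 mm thick. Point: its centre, 6.5 mm above its underside; z along its axis.
- feed: Fixed blue feed column for spools, open at top. Origin: centre of underside, z up, mouth at -x. Base 84x84, top at 6 mm: brown stands on it, black on brown. Walls at +y and -y, 84 high, 64 apart inside, lips turned in at front and back leave the middle 44 mm open there: fingers go in front and behind, closing along x. Front lips: top 14 mm only; back: full height, 14 mm high stop across the foot.
- rack: Low wooden bottle rack, fixed: 70 mm (x) by 136 mm (y), walls 25 mm high, 4 mm thick, floor 4 mm thick with grey felt. A divider makes two compartments 62 mm square inside, centred at y = +33 and -33 mm. Origin: centre of its underside; z up. Either bottle may stand in either compartment; most finger room is in front and behind (along x).
- dish: Shallow round steel dish, fixed to the bench: 120 mm across the rim, 15 mm high, floor 4 mm thick and about 102 mm across inside. Origin: centre of its underside; z up.
- glue_pot: Bystander, leave it: yellow-labelled pot with a black lid and a wooden brush stem, 64 mm across, 108 mm high. Origin: centre of its underside. Beside the work, not to be touched: a clear acrylic bin (240 mm high, front at x = 0.54 m, from y = -0.12 to -0.47 m) and a black last jack at x = 0.68, y = 0.11 m with an orange disc turned to the right (260 mm high in all).
- tack_box: Bystander, leave it: brown carton with a red label, 55 x 80 x 34 mm. Origin: centre of its underside.

How it is judged:
At the end, for the whole second after the job is handed in: Brown spool upright on the feed column's base, black upright on it (within 16 and 18 mm of its axis); the bottles upright on the rack floor, one per compartment (15 mm); wax flat on the dish floor (38 mm); upright and flat within 0.12 rad; glue pot and tack box moved under 30 mm; all at rest (z of brown_spool_mid in the frame of feed between 0.03 and 0.044 m and horizontal distance between brown_spool_mid and feed below 0.016 m and angle between each of brown_spool_mid, black_spool_mid, cream_bottle_mid, brown_bottle_mid's own z axis and vertical below 0.12 rad and z of black_spool_mid in the frame of feed between 0.086 and 0.1 m and horizontal distance between black_spool_mid and feed below 0.018 m and ((x of cream_bottle_mid in the frame of rack between -0.015 and 0.015 m and y of cream_bottle_mid in the frame of rack between 0.018 and 0.048 m and z of cream_bottle_mid in the frame of rack between 0.0445 and 0.0585 m and x of brown_bottle_mid in the frame of rack between -0.015 and 0.015 m and y of brown_bottle_mid in the frame of rack between -0.048 and -0.018 m and z of brown_bottle_mid in the frame of rack between 0.0395 and 0.0535 m) or (x of cream_bottle_mid in the frame of rack between -0.015 and 0.015 m and y of cream_bottle_mid in the frame of rack between -0.048 and -0.018 m and z of cream_bottle_mid in the frame of rack between 0.0445 and 0.0585 m and x of brown_bottle_mid in the frame of rack between -0.015 and 0.015 m and y of brown_bottle_mid in the frame of rack between 0.018 and 0.048 m and z of brown_bottle_mid in the frame of rack between 0.0395 and 0.0535 m)) and horizontal distance between wax_mid and dish below 0.038 m and z of wax_mid in the frame of dish between 0.0045 and 0.0165 m and angle between the z axis of wax_mid and the z axis of dish, either way round below 0.12 rad and linear speed of each of brown_spool, black_spool, cream_bottle, brown_bottle, wax below 0.02 m/s); the robot touches nothing.
It fails at once if the glue pot was pushed over or moved more than 30 mm (distance of glue_pot from where it was at the start of the episode above 0.03 m or angle between glue_pot's own z axis and vertical above 0.4 rad).
It fails at once if the tack box was moved more than 30 mm (distance of tack_box from where it was at the start of the episode above 0.03 m).
It also fails if it takes over 144 s, if anything falls off the work surface, if the arm or the gripper's body presses on something with over 40 N, if the wrist force passes 120 N, or if a joint passes its speed limit or range.

### The arm

A 6-joint arm with a two-finger parallel gripper is mounted at the origin on a cart in front of the work surface, level with it; the furniture and walls round the work are solid. World frame = base frame: x ahead of the robot, y to its left, z up, the work surface at z = 0. Lengths are in m, angles in rad, forces in N, time in s.
With the tool pointing down it reaches from about 0.275 to 0.75 m from the base axis. Payload 10.2 kg.
Tool frame: the origin (TCP) lies at the very end of the fingers, on their centre line; the grasp point (between the pads) lies behind it (pinch_z is the z of the grasp point in the tool frame, in m); z points along the fingers, y is the line along which they close (so a half turn about z gives the same grasp; the last joint's range is limited). The gripper opens to 85 mm and grips with 20 to 120 N. Pads are 22 mm wide; open, the fingers measure 114 mm over their backs; the gripper's body (76 mm by 85 mm) begins 54 mm behind the grasp point. The pads swing forward as they close: fully open they stand 13 mm farther back than shut.
Start: joints at [0.913, 0.313, 1.498, -0, 1.331, -0.223], TCP at [0.221, 0.476, 0.231] pointing down, gripper open.
Joint ranges: [-2.94, 2.94], [-0.97, 2.17], [0.19, 2.56], [-1.23, 4.37], [0.02, 3.11], [-2.88, 2.88]. Speed limits (rad/s): [2.39, 2.39, 3.01, 3.14, 3.14, 3.14].

### API

Orientations are given as [roll, pitch, yaw] about the fixed x, y, z axes, in that order (R = Rz(yaw) Ry(pitch) Rx(roll)).
In Python, from workcell import * gives the robot as it stands. The module is installed in compiled form; this text tells all that it offers.
- The arm moves only by the tool send_rows, never from a script. Its argument "moves" is a list of rows, each a list of 3 entries, a list of its own where there are three numbers: the closure, from 0 (fully open) to 1 (shut), then the shift along the tool's x, y, z in mm, then the turn, a rotation vector about the tool's x, y, z in rad. In form: [[grip, [tx, ty, tz], [rx, ry, rz]], ...]. A call has 1 to 8 rows; each row is the pose to reach, as a shift and turn from the pose commanded when the call began, along the tool's axes at that moment; what a row does not reach only later rows make up. A row lasts 1/10 s, in which the tool goes at most 50 mm and 8.59 degrees, less where a joint would pass 70% of its speed; a pose out of reach is approached as far as the arm can. A call with a gripper value outside its range is refused whole. The fingers move at their own pace and stop on an object; "grip_force" is the grip in N (left out, the last holds). Time passes only in rows, so rows that repeat a pose let the fingers close. It gives the time, the measured TCP pose, the force, the opening and the grip force at its end, in the units of the state.
- state(): the state, without advancing time (a new reading comes with each control period).
- grab_frame(name): name is "side" or "top"; returns a dict with "img" (384x512x3 uint8, blue, green, red), "fx", "fy", "cx", "cy" (pixels), "k1" (the pictures are not rectified: a ray, as slopes to the right and down, at radius r is drawn at 1 + k1 r^2 times it, then the intrinsics apply), "extrinsics" (4x4, takes a point from world to camera coordinates). Camera axes: x right, y up, looking along -z (the intrinsics and any distortion apply to the point x, -y, -z); pixel columns grow to the right and rows downward; lengths in m; the calibration is good to about 2 mm. A picture is of the moment at which its call begins. There is no depth.
- sign_off(): hands the job in; it is judged then, once.
The state is a dict: "time_s": time; "joint_pos": joint angles; "dq": joint speeds; "joint_efforts": joint torques, N m; "ee_pos": TCP position; "eef_rot": TCP orientation; "contact_force": force on the tool from outside, world axes, zero at the start; "torque": the same for the moment, N m; "finger_gap": opening from 0.0 (shut) to 1.0 (fully open); "grip_force": force on a finger pad.
Only numpy, scipy, OpenCV 4.12 (cv2) and the standard library are available. Lean on these libraries where they do the work, as an engineer would, in place of code of your own. Each camera call takes 0.05 s, during which the arm holds its last target. There are 200 camera calls.

## Working session

There is one attempt and no reset: what is moved stays moved. The work goes in short steps, Python scripts to look and compute and a tool call to move; the robot and the scene stay as the last step left them, time stands still between calls to the robot, and variables do not carry over. Pictures are saved under pics/ and viewed, at most 14 in all, crops included, and the job is handed in when it is done.

Besides the shell and the picture viewer there is one more tool, called as a command line: name --argument value ..., lists and objects as JSON in quotes. send_rows: Moves the arm, as the interface text tells. Its arguments: {"type":"object","properties":{"moves":{"type":"array"},"grip_force":{"type":"number"}},"required":["moves"]}

```bash
mkdir -p pics
cat > h.py <<'E'
from workcell import *
import numpy as np, cv2
def ray(f,u,v):
    a=(u-f["cx"])/f["fx"]; b=(v-f["cy"])/f["fy"]; x,y=a,b
    for _ in range(20):
        k=1+f["k1"]*(x*x+y*y); x,y=a/k,b/k
    E=np.array(f["extrinsics"]); R,t=E[:3,:3],E[:3,3]
    return -R.T@t, R.T@np.array([x,-y,-1.])
def onz(f,u,v,z):
    o,d=ray(f,u,v); return o+d*(z-o[2])/d[2]
def proj(f,p):
    E=np.array(f["extrinsics"]); c=E[:3,:3]@np.array(p)+E[:3,3]
    x,y=c[0]/-c[2],-c[1]/-c[2]; k=1+f["k1"]*(x*x+y*y)
    return f["cx"]+f["fx"]*x*k, f["cy"]+f["fy"]*y*k
def two(f,a,g,b):
    o,d=ray(f,*a);p,e=ray(g,*b)
    s=np.linalg.lstsq(np.c_[d,-e],p-o,rcond=None)[0]
    A,B=o+d*s[0],p+e*s[1]; return (A+B)/2,np.linalg.norm(A-B)
E
python3 - <<'E'
from h import *
print(state())
for n in("side","top"):
    f=grab_frame(n); cv2.imwrite(f"pics/{n}0.png",cv2.resize(f["img"],(800,600))); cv2.imwrite(f"{n}raw0.png",f["img"])
    print(n,f["fx"],f["k1"],ray(f,256,192))
E
```

```text
{'time_s': 0.0, 'joint_pos': array([ 9.12622781e-01,  3.13453323e-01,  1.49849054e+00,  9.51021409e-07,
        1.33097381e+00, -2.23399442e-01]), 'dq': array([-0.00048792, -0.00064163, -0.00077654,  0.00013863, -0.00108523,
       -0.00145994]), 'joint_efforts': array([-1.89510814e-03, -4.12266862e+01, -2.59742725e+01, -3.02920589e-04,
        4.17199277e-03, -1.86236605e-06]), 'ee_pos': array([0.22097376, 0.47593236, 0.23071325]), 'eef_rot': array([-3.14030076e+00, -2.94453765e-04,  2.70681813e+00]), 'contact_force': array([-0.18310569,  0.10852362,  0.15701048]), 'torque': array([ 0.02778518,  0.00387202, -0.01226602]), 'grip_force': 0.0, 'finger_gap': 0.9970666615905786}
side 463.27242273264153 -0.11414895472147353 (array([0.28487734, 1.32905533, 1.00359236]), array([ 0.09115933, -0.84148796, -0.5329297 ]))
top 476.92484518771806 -0.06710278048841342 (array([ 0.20897197, -0.1693959 ,  1.54084487]), array([ 0.18915791, -0.00903297, -0.9819159 ]))
```

View pics/top0.png

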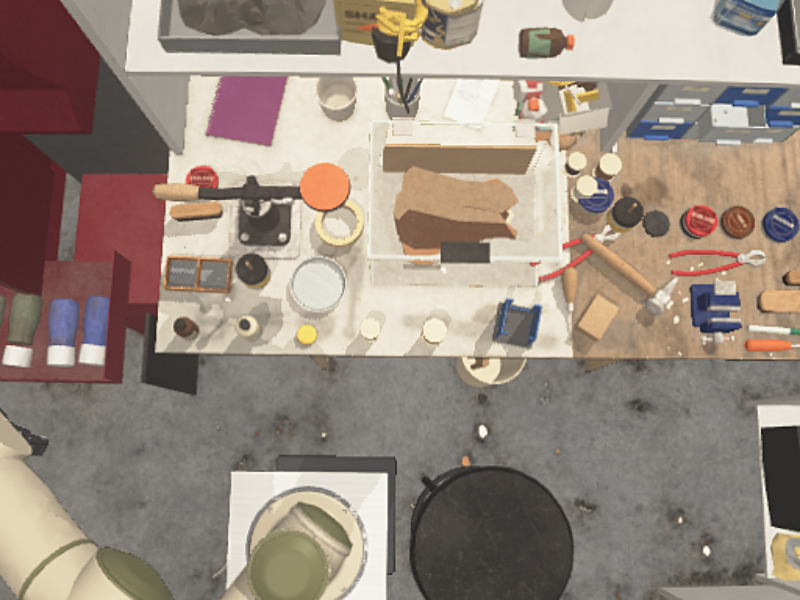

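View pics/side0.png

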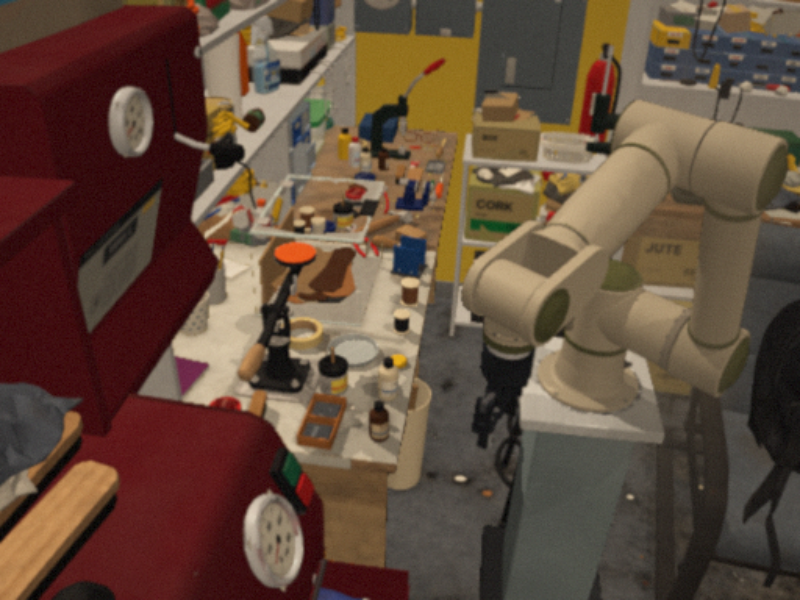

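Top view (800-scale): brown bottle (183,326), cream bottle (248,325), wax (307,334), black spool (370,328), brown spool (434,329), feed (518,323), rack (198,273), dish (318,284), glue pot (251,268). Side view confirms brown spool is nearest the feed. Enlarging.

Run:
```python
import cv2
a=cv2.imread("topraw0.png")
cv2.imwrite("pics/tc1.png",cv2.resize(a[155:235,95:255],(800,400),interpolation=cv2.INTER_CUBIC))
b=cv2.resize(a[180:230,220:360],(784,280),interpolation=cv2.INTER_CUBIC)
s=cv2.imread("sideraw0.png")
c=cv2.resize(s[145:295,185:285],(200*2,300),interpolation=cv2.INTER_CUBIC)
import numpy as np
o=np.zeros((590,800,3),np.uint8); o[:280,:784]=b; o[285:585,:400]=c
cv2.imwrite("pics/tc2.png",o)
```

```text
(no output)
```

View pics/tc1.png

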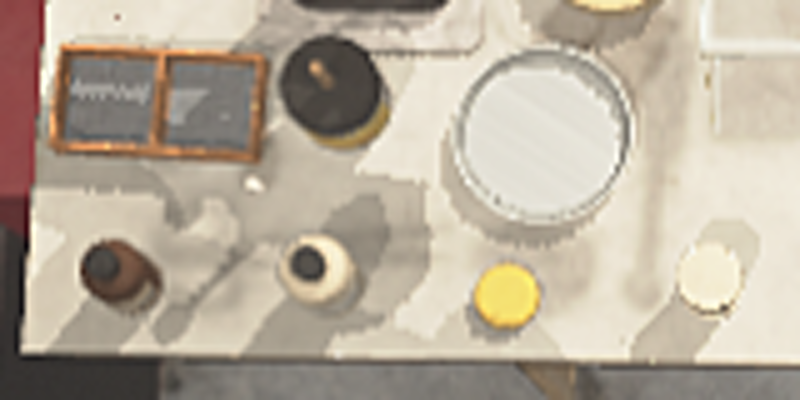

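View pics/tc2.png

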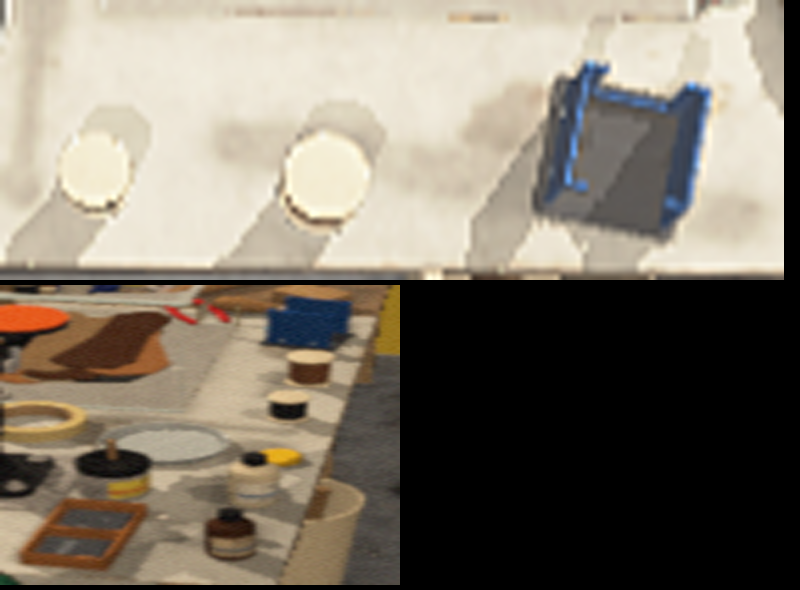

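tc1 (5x, offset 95,155): caps at (102,260) and (308,264), wax (507,296), dish (544,134), rack corners (62,46),(267,56),(258,160),(51,150). tc2 (5.6x, offset 220,180): spool tops (96,170), (326,177); feed base front edge (540,212)-(665,240), mouth toward robot.

Run:
```python
from h import *
f=grab_frame("top"); g=grab_frame("side"); A=f["img"]
hsv=cv2.cvtColor(A,cv2.COLOR_BGR2HSV)
def t1(u,v): return ((u+.5)/5+95-.5,(v+.5)/5+155-.5)
def t2(u,v): return ((u+.5)/5.6+220-.5,(v+.5)/5.6+180-.5)
def cen(m,p,r):
    mm=np.zeros(m.shape,np.uint8); cv2.circle(mm,(int(p[0]),int(p[1])),r,1,-1); mm=(m&(mm>0)).astype(np.uint8)
    n,l,s,c=cv2.connectedComponentsWithStats(mm); i=1+np.argmax(s[1:,4]); return c[i],s[i,4]
gray=A.max(2)
cap=gray<75
for n,m,p,r,z in [("brownb",cap,t1(102,260),5,.085),("creamb",cap,t1(308,264),6,.095),
 ("wax",(hsv[...,1]>120)&(hsv[...,0]<35)&(hsv[...,0]>18),t1(507,296),11,.013),
 ("black",gray>228,t2(96,170),9,.05),("brown",gray>228,t2(326,177),11,.062)]:
    c,a=cen(m,p,r); print(n,p,c,a,onz(f,*c,z),onz(f,*p,z))
print("dish",onz(f,*t1(544,134),.015))
R=[onz(f,*t1(*q),.025) for q in[(60,46),(267,56),(258,160),(50,151)]]
print("rack",np.mean(R,0),[np.round(x,4) for x in R])
print("glue", onz(f,*t1(330,84),.085))
for q in[(540,212),(665,240)]: print("feedbase",onz(f,*t2(*q),.003))
for q in[(595,68),(705,90),(672,205),(572,188)]: print("feedtop",onz(f,*t2(*q),.084))
print("tackbox", onz(f,597/1.5625,317/1.5625,.034))
```

```text
brownb (115.0, 206.6) [114.59259259 208.11111111] 27 [0.43346204 0.25459715 0.085     ] [0.43821306 0.25362517 0.085     ]
creamb (156.2, 207.4) [155.42857143 206.        ] 7 [0.44005624 0.12582349 0.095     ] [0.43573405 0.12323814 0.095     ]
wax (196.0, 213.8) [195.91269841 213.63492063] 126 [0.42975412 0.01016349 0.013     ] [0.42921857 0.00986361 0.013     ]
black (236.73214285714286, 209.94642857142858) [235.43169399 209.07103825] 183 [ 0.44044679 -0.11862652  0.05      ] [ 0.43769621 -0.12278403  0.05      ]
brown (277.80357142857144, 211.19642857142858) [278.45098039 211.69117647] 204 [ 0.43181334 -0.25402117  0.062     ] [ 0.43335919 -0.25198675  0.062     ]
dish [ 0.53617499 -0.01106819  0.015     ]
rack [0.55183193 0.24059565 0.025     ] [array([0.5895, 0.3082, 0.025 ]), array([0.5842, 0.1711, 0.025 ]), array([0.5146, 0.1733, 0.025 ]), array([0.519 , 0.3098, 0.025 ])]
glue [0.55166642 0.11698404 0.085     ]
feedbase [ 0.42307996 -0.38003345  0.003     ]
feedbase [ 0.40738921 -0.45286468  0.003     ]
feedtop [ 0.49307316 -0.40077974  0.084     ]
feedtop [ 0.4813221  -0.46218004  0.084     ]
feedtop [ 0.41645412 -0.44223631  0.084     ]
feedtop [ 0.42536482 -0.38686007  0.084     ]
tackbox [ 0.46834391 -0.59079317  0.034     ]
```

```bash
cat > ov.py <<'E'
from h import *
import sys
def circ(x,y,z,r,n=40): return [(x+r*np.cos(t),y+r*np.sin(t),z) for t in np.linspace(0,2*np.pi,n)]
def rect(c,yaw,pts):
    R=np.array([[np.cos(yaw),-np.sin(yaw)],[np.sin(yaw),np.cos(yaw)]]); return [tuple(R@np.array(p[:2])+np.array(c))+(p[2],) for p in pts]
def box(c,yaw,hx,hy,z): return rect(c,yaw,[(-hx,-hy,z),(hx,-hy,z),(hx,hy,z),(-hx,hy,z),(-hx,-hy,z)])
def crop(f,x0,y0,w,h,s,curves):
    im=cv2.resize(f["img"][y0:y0+h,x0:x0+w],(int(w*s),int(h*s)),interpolation=cv2.INTER_CUBIC)
    for c,col in curves:
        P=np.array([proj(f,p) for p in c]); P=(P+.5-[x0,y0])*s-.5
        cv2.polylines(im,[np.round(P*8).astype(np.int32)],False,col,1,cv2.LINE_AA,3)
    return im
E
python3 - <<'E'
from ov import *
f=grab_frame("top"); g=grab_frame("side"); G=(0,255,0);M=(255,0,255)
C=[]
for x,y,r,h in[(.438,.2536,.020,.071),(.4357,.1232,.022,.08),(.4296,.010,.021,.013),(.4385,-.1215,.0205,.05),(.4325,-.2525,.024,.062)]:
    C+=[(circ(x,y,0,r),M),(circ(x,y,h,r),G)]
C+=[(circ(.438,.2536,.085,.010),G),(circ(.4357,.1232,.095,.011),G),(circ(.536,-.011,.015,.06),G),(circ(.552,.117,.0,.032),M)]
C+=[(box((.552,.2406),-.036,.035,.068,.025),G),(box((.552,.2406),-.036,.035,.068,0),M)]
F=((.4545,-.4235),-.21)
C+=[(box(*F,.042,.042,.0),M),(box(*F,.042,.042,.006),M),(box(*F,.042,.032,.084),G)]
a=crop(f,95,160,160,70,5,C); b=crop(f,225,175,120,55,5,C); c=crop(g,185,230,80,60,5,C)
d=crop(g,235,145,50,75,4,C)
o=np.zeros((600,800,3),np.uint8)
o[:350]=a; o[350:600,:540]=cv2.resize(b[:275,:600],(540,247))[0:250].copy() if 0 else cv2.resize(b,(540,250))
o[350:600,540:800]=cv2.resize(crop(g,240,145,45,60,1*5.7,C),(260,250))
cv2.imwrite("pics/ov1.png",o); cv2.imwrite("pics/ov2.png",cv2.resize(c,(800,600)))
E
```

```text
(no output)
```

View pics/ov1.png

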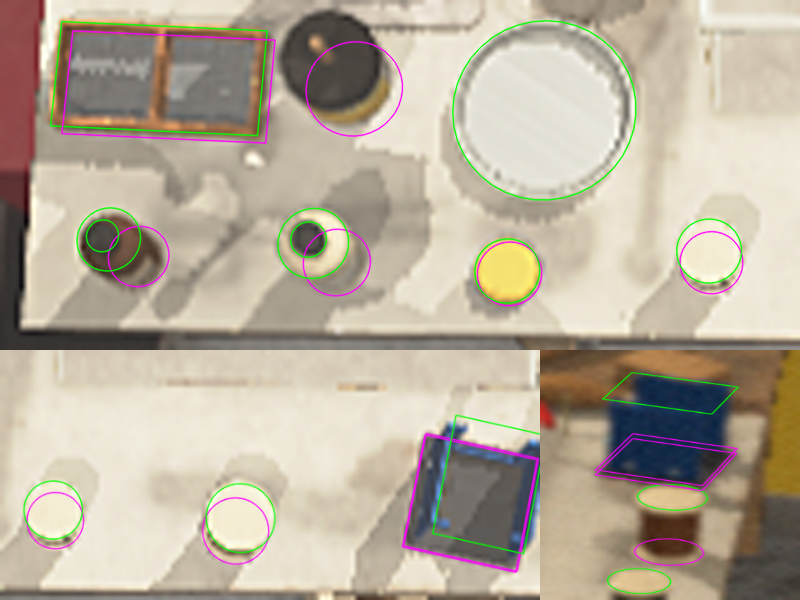

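Objects' overlay fits within ~2 mm; the feed needs a closer look.

Run:
```python
from ov import *
f=grab_frame("top"); g=grab_frame("side"); G=(0,255,0);M=(255,0,255)
F=((.4545,-.4235),-.21)
C=[(box(*F,.042,.042,.0),M),(box(*F,.035,.036,.084),G),(circ(*F[0],.084,.003),G),(circ(*F[0],.006,.003),M)]
o=np.zeros((600,800,3),np.uint8)
o[:,:430]=crop(f,313,187,43,60,10,C); o[:,430:]=crop(g,243,145,37,60,10,C)
cv2.imwrite("pics/ov3.png",o)
```

```text
(no output)
```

View pics/ov3.png

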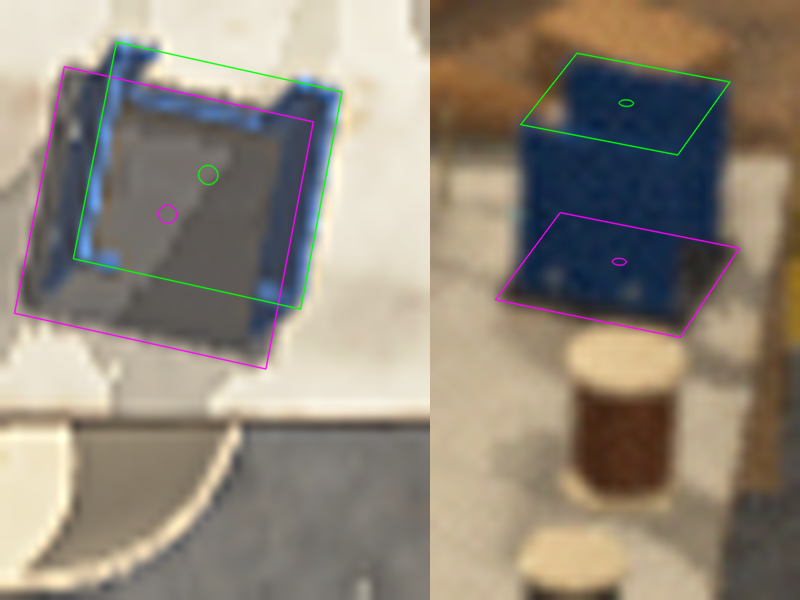

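The overlay fits: feed centre (.456,-.423), yaw -0.21, to about 2 mm.

```bash
cat >> h.py <<'E'
from scipy.spatial.transform import Rotation as Rn
def go(x,y,z,yaw):
    s=state(); R=Rn.from_euler('xyz',s["eef_rot"]); T=Rn.from_euler('xyz',[np.pi,0,yaw])
    print("shift mm",np.round(R.inv().apply(np.array([x,y,z])-s["ee_pos"])*1000,1),"turn",np.round((R.inv()*T).as_rotvec(),4))
E
python3 - <<'E'
import workcell; print([ (k,getattr(workcell,k)) for k in dir(workcell) if not k.startswith('_')])
from h import *
go(.4325,-.2525,.25,1.361)
E
```

```text
[('Unreachable', <class 'workcell.Unreachable'>), ('grab_frame', <function make.<locals>.drawn_camera at 0x7fde39398040>), ('pinch_z', -0.0187), ('sign_off', <function connect.<locals>.done at 0x7fde3930b740>), ('state', <function make.<locals>.<lambda> at 0x7fde39398540>)]
shift mm [-498.6 -571.8  -18.7] turn [-2.0000e-04  1.0000e-04  1.3458e+00]
```

send_rows --moves '[[0,[-498,-572,-19],[0,0,1.346]],[0,[-498,-572,-19],[0,0,1.346]],[0,[-498,-572,-19],[0,0,1.346]],[0,[-498,-572,-19],[0,0,1.346]],[0,[-498,-572,-19],[0,0,1.346]],[0,[-498,-572,-19],[0,0,1.346]],[0,[-498,-572,-19],[0,0,1.346]],[0,[-498,-572,-19],[0,0,1.346]]]' --grip_force 40

```text
time_s: 1.2
ee_pos: [0.3323, 0.0901, 0.2417]
eef_rot: [3.14, -0.0, 1.501]
contact_force: [1.7, -1.0, 0.5]
finger_gap: 1.002
grip_force: 0.0
```

Run:
```python
from h import *
print(state()["joint_pos"]);go(.4325,-.2525,.15,1.361)
```

```text
[-7.97111795e-02 -1.14599760e-01  1.94668360e+00  6.01959631e-05
  1.30832834e+00 -9.81204357e-03]
shift mm [-334.8  123.8   91.8] turn [ 1.200e-03 -1.000e-04  1.399e-01]
```

send_rows --moves '[[0,[-300,110,80],[0,0,0.13]],[0,[-300,110,80],[0,0,0.13]],[0,[-300,110,80],[0,0,0.13]],[0,[-300,110,80],[0,0,0.13]],[0,[-300,110,80],[0,0,0.13]],[0,[-300,110,80],[0,0,0.13]],[0,[-300,110,80],[0,0,0.13]],[0,[-300,110,80],[0,0,0.13]]]'

```text
time_s: 2.0
ee_pos: [0.4229, -0.2172, 0.1601]
eef_rot: [-3.14, -0.0, 1.373]
contact_force: [-0.7, 1.1, -0.4]
finger_gap: 0.997
grip_force: 0.0
```

Run:
```python
from h import *
go(.4325,-.2525,.09,1.361)
```

```text
shift mm [-32.8  16.4  70. ] turn [-0.0012 -0.0004  0.0125]
```

send_rows --moves '[[0,[-33,16,0],[0,0,0.012]],[0,[-33,16,40],[0,0,0.012]],[0,[-33,16,70],[0,0,0.012]],[0,[-33,16,70],[0,0,0.012]],[0,[-33,16,70],[0,0,0.012]]]'

```text
time_s: 2.5
ee_pos: [0.4325, -0.2496, 0.0923]
eef_rot: [3.141, 0.0, 1.365]
contact_force: [-0.1, -1.2, 0.6]
finger_gap: 1.005
grip_force: 0.0
```

Run:
```python
from ov import *
go(.4325,-.2525,.016,1.361)
f=grab_frame("top"); g=grab_frame("side")
s=state();p=s["ee_pos"]
C=[([p,p-[0,0,.15]],(0,0,255))]
o=np.zeros((600,800,3),np.uint8)
o[:,:400]=crop(f,245,170,80,120,5,C); o[:,400:]=crop(g,215,120,80,120,5,C)
cv2.imwrite("pics/g1.png",o)
```

```text
shift mm [-2.8  0.6 76.3] turn [0.0005 0.0002 0.0044]
```

View pics/g1.png

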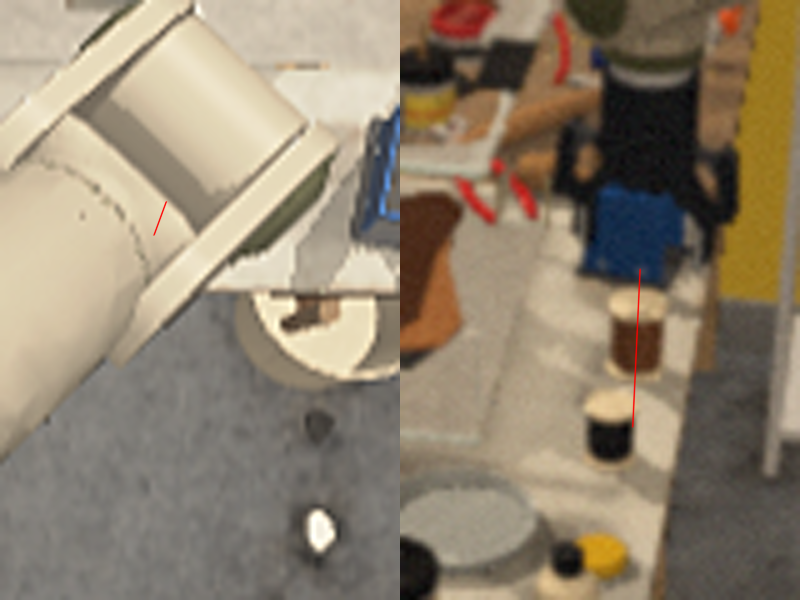

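Side view: the tool axis (column 637) runs through the brown spool (centre 636). Descend and grip.

send_rows --moves '[[0,[-1,0,40],[0,0,0]],[0,[-1,0,70],[0,0,0]],[0,[-1,0,76],[0,0,0]],[0,[-1,0,76],[0,0,0]],[1,[-1,0,76],[0,0,0]],[1,[-1,0,76],[0,0,0]],[1,[-1,0,76],[0,0,0]],[1,[-1,0,76],[0,0,0]]]' --grip_force 40

```text
time_s: 3.4
ee_pos: [0.4326, -0.2513, 0.0164]
eef_rot: [3.14, 0.001, 1.365]
contact_force: [0.1, 0.2, 5.8]
finger_gap: 0.493
grip_force: 39.6
```

send_rows --moves '[[1,[0,0,0],[0,0,0]],[1,[0,0,0],[0,0,0]],[1,[0,0,0],[0,0,0]],[1,[0,0,-3],[0,0,0]],[1,[0,0,-3],[0,0,0]]]'

```text
time_s: 3.9
ee_pos: [0.4321, -0.2509, 0.0188]
eef_rot: [3.141, 0.0, 1.365]
contact_force: [0.4, 0.8, 0.1]
finger_gap: 0.49
grip_force: 40.4
```

send_rows --moves '[[1,[0,0,-45],[0,0,0]],[1,[0,0,-90],[0,0,0]],[1,[0,0,-110],[0,0,0]],[1,[0,0,-110],[0,0,0]]]'

```text
time_s: 4.3
ee_pos: [0.4329, -0.2517, 0.131]
eef_rot: [3.137, 0.003, 1.365]
contact_force: [0.0, -0.1, -0.8]
finger_gap: 0.491
grip_force: 40.8
```

Run:
```python
from h import *
go(.456,-.423,.125,1.361)
```

```text
shift mm [-162.9   57.6    6.7] turn [0.0047 0.0029 0.0038]
```

send_rows --moves '[[1,[-41,14,0],[0,0,0.004]],[1,[-82,29,0],[0,0,0.004]],[1,[-122,43,0],[0,0,0.004]],[1,[-163,57,0],[0,0,0.004]],[1,[-163,57,0],[0,0,0.004]],[1,[-163,57,0],[0,0,0.004]]]'

```text
time_s: 4.9
ee_pos: [0.4538, -0.4218, 0.1261]
eef_rot: [-3.139, -0.002, 1.36]
contact_force: [-0.9, -0.4, -0.7]
finger_gap: 0.491
grip_force: 40.9
```

Run:
```python
from ov import *
go(.456,-.423,.025,1.361)
f=grab_frame("top"); g=grab_frame("side")
p=state()["ee_pos"]
o=np.zeros((600,800,3),np.uint8)
F=((.456,-.423),-.21)
C=[([p,[p[0],p[1],.006]],(0,0,255)),(box(*F,.035,.036,.084),(0,255,0))]
o[:,:400]=crop(f,295,170,80,120,5,C); o[:,400:]=crop(g,235,115,50,75,8,C)
cv2.imwrite("pics/g2.png",o)
```

```text
shift mm [ -0.9   2.7 101.1] turn [-0.0025 -0.0024 -0.0013]
```

View pics/g2.png

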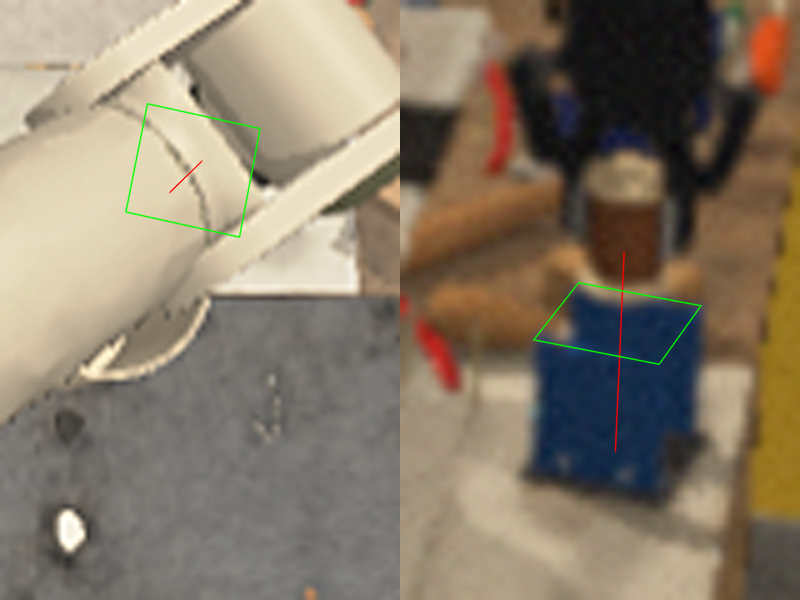

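The spool hangs over the column's centre, with the fingers in front of and behind it. Descend.

send_rows --moves '[[1,[-1,2,20],[0,0,0]],[1,[-1,2,40],[0,0,0]],[1,[-1,2,55],[0,0,0]],[1,[-1,2,70],[0,0,0]],[1,[-1,2,80],[0,0,0]],[1,[-1,2,88],[0,0,0]],[1,[-1,2,95],[0,0,0]],[1,[-1,2,95],[0,0,0]]]'

```text
time_s: 5.8
ee_pos: [0.456, -0.4232, 0.0326]
eef_rot: [-3.141, -0.001, 1.361]
contact_force: [0.1, -0.2, 0.6]
finger_gap: 0.492
grip_force: 40.9
```

send_rows --moves '[[1,[0,0,2],[0,0,0]],[1,[0,0,4],[0,0,0]],[1,[0,0,6],[0,0,0]],[1,[0,0,6],[0,0,0]]]'

```text
time_s: 6.2
ee_pos: [0.4561, -0.4234, 0.0272]
eef_rot: [-3.141, -0.0, 1.361]
contact_force: [-0.5, 0.6, -0.7]
finger_gap: 0.494
grip_force: 40.9
```

send_rows --moves '[[1,[0,0,2],[0,0,0]],[1,[0,0,4],[0,0,0]],[1,[0,0,5],[0,0,0]],[1,[0,0,5],[0,0,0]],[1,[0,0,5],[0,0,0]]]'

```text
time_s: 6.7
ee_pos: [0.4562, -0.4234, 0.0224]
eef_rot: [-3.141, 0.0, 1.361]
contact_force: [-0.9, 0.4, 2.8]
finger_gap: 0.492
grip_force: 40.8
```

send_rows --moves '[[0.25,[0,0,0],[0,0,0]],[0.25,[0,0,0],[0,0,0]],[0.25,[0,0,0],[0,0,0]],[0.25,[0,0,0],[0,0,0]],[0.25,[0,0,-30],[0,0,0]],[0.25,[0,0,-70],[0,0,0]],[0,[0,0,-110],[0,0,0]],[0,[0,0,-110],[0,0,0]]]'

```text
time_s: 7.5
ee_pos: [0.4577, -0.4254, 0.1383]
eef_rot: [3.134, 0.007, 1.361]
contact_force: [0.4, 0.1, 0.3]
finger_gap: 1.0
grip_force: 0.0
```

Run:
```python
from h import *
go(.4385,-.1215,.13,1.361)
```

```text
shift mm [293.3 -82.2   5.6] turn [ 0.0077  0.0069 -0.    ]
```

send_rows --moves '[[0,[294,-82,0],[0,0,0]],[0,[294,-82,0],[0,0,0]],[0,[294,-82,0],[0,0,0]],[0,[294,-82,0],[0,0,0]],[0,[294,-82,0],[0,0,0]],[0,[294,-82,0],[0,0,0]],[0,[294,-82,0],[0,0,0]],[0,[294,-82,0],[0,0,0]]]'

```text
time_s: 8.3
ee_pos: [0.4373, -0.1179, 0.1323]
eef_rot: [3.141, 0.0, 1.363]
contact_force: [-0.1, -0.8, -0.2]
finger_gap: 0.997
grip_force: 0.0
```

Run:
```python
from ov import *
go(.4385,-.1215,.011,1.361)
f=grab_frame("top"); g=grab_frame("side")
p=state()["ee_pos"]
o=np.zeros((600,800,3),np.uint8)
F=((.456,-.423),-.21)
C=[([p,[p[0],p[1],.0]],(0,0,255)),(box(*F,.035,.036,.084),(0,255,0)),(circ(.456,-.423,.068,.024),(255,0,255))]
o[:,:400]=crop(f,313,180,40,60,10,C); o[:,400:]=crop(g,225,135,60,90,400/60,C)
cv2.imwrite("pics/g3.png",o)
```

```text
shift mm [ -3.2   1.9 121.3] turn [0.0001 0.0002 0.0021]
```

View pics/g3.png

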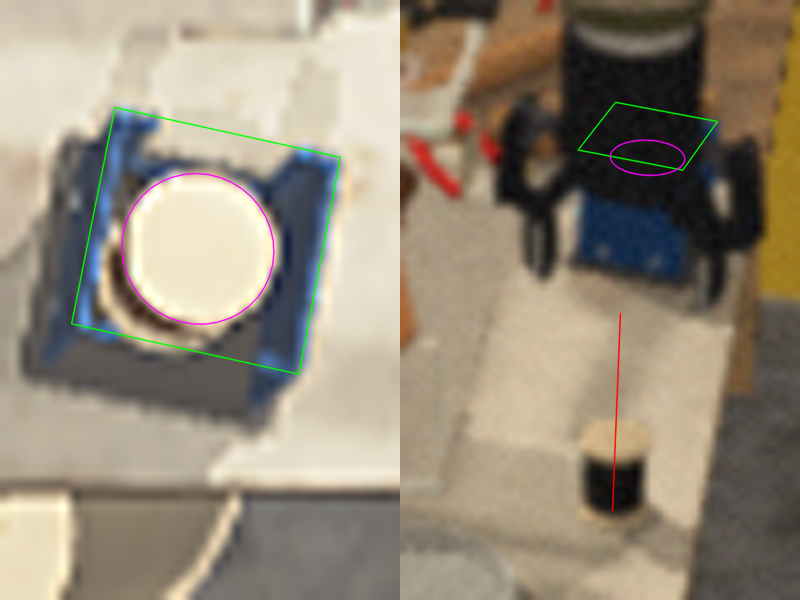

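Brown stands upright, centred in the column. The tool axis runs through the black spool. Grip it.

send_rows --moves '[[0,[-2,1,45],[0,0,0]],[0,[-2,1,90],[0,0,0]],[0,[-2,1,115],[0,0,0]],[0,[-2,1,125],[0,0,0]],[0,[-2,1,125],[0,0,0]],[0,[-2,1,125],[0,0,0]]]'

```text
time_s: 9.0
ee_pos: [0.4386, -0.1219, 0.0083]
eef_rot: [3.14, 0.001, 1.36]
contact_force: [0.6, -0.6, 0.8]
finger_gap: 0.997
grip_force: 0.0
```

send_rows --moves '[[1,[0,0,0],[0,0,0]],[1,[0,0,0],[0,0,0]],[1,[0,0,0],[0,0,0]],[1,[0,0,0],[0,0,0]],[1,[0,0,0],[0,0,0]],[1,[0,0,0],[0,0,0]],[1,[0,0,0],[0,0,0]]]'

```text
time_s: 9.7
ee_pos: [0.4381, -0.1211, 0.0079]
eef_rot: [3.141, 0.0, 1.361]
contact_force: [-1.8, 0.4, 6.9]
finger_gap: 0.414
grip_force: 42.3
```

send_rows --moves '[[1,[0,0,-5],[0,0,0]],[1,[0,0,-40],[0,0,0]],[1,[0,0,-90],[0,0,0]],[1,[0,0,-135],[0,0,0]],[1,[0,0,-170],[0,0,0]],[1,[0,0,-170],[0,0,0]],[1,[0,0,-170],[0,0,0]]]'

```text
time_s: 10.4
ee_pos: [0.4377, -0.1209, 0.1774]
eef_rot: [3.141, 0.0, 1.361]
contact_force: [0.7, 0.5, -0.3]
finger_gap: 0.415
grip_force: 43.2
```

Run:
```python
from h import *
go(.456,-.423,.175,1.361)
```

```text
shift mm [-291.7   80.8    2.6] turn [ 0.0007  0.0002 -0.0001]
```

send_rows --moves '[[1,[-49,13,0],[0,0,0]],[1,[-97,27,0],[0,0,0]],[1,[-146,40,0],[0,0,0]],[1,[-194,54,0],[0,0,0]],[1,[-243,67,0],[0,0,0]],[1,[-292,81,0],[0,0,0]],[1,[-292,81,0],[0,0,0]],[1,[-292,81,0],[0,0,0]]]'

```text
time_s: 11.2
ee_pos: [0.4554, -0.4235, 0.1748]
eef_rot: [-3.139, -0.003, 1.359]
contact_force: [0.1, 0.4, -0.9]
finger_gap: 0.416
grip_force: 43.3
```

Run:
```python
from h import *
go(.456,-.423,.08,1.361)
```

```text
shift mm [ 0.4  0.7 94.8] turn [-0.003  -0.0029 -0.0017]
```

send_rows --moves '[[1,[0,0,30],[0,0,0]],[1,[0,0,60],[0,0,0]],[1,[0,0,80],[0,0,0]],[1,[0,0,90],[0,0,0]],[1,[0,0,94],[0,0,0]],[1,[0,0,96],[0,0,0]],[1,[0,0,97],[0,0,0]],[1,[0,0,97],[0,0,0]]]'

```text
time_s: 12.0
ee_pos: [0.4564, -0.4236, 0.081]
eef_rot: [3.141, 0.001, 1.361]
contact_force: [-0.1, -1.0, -0.5]
finger_gap: 0.417
grip_force: 43.3
```

send_rows --moves '[[1,[0,0,1],[0,0,0]],[1,[0,0,1.5],[0,0,0]],[1,[0,0,1.5],[0,0,0]],[1,[0,0,1.5],[0,0,0]]]'

```text
time_s: 12.4
ee_pos: [0.4562, -0.4235, 0.0789]
eef_rot: [3.142, 0.0, 1.361]
contact_force: [0.0, 0.7, -0.0]
finger_gap: 0.417
grip_force: 43.3
```

Target 0.0759.

send_rows --moves '[[1,[0,0,1],[0,0,0]],[1,[0,0,2],[0,0,0]],[1,[0,0,3],[0,0,0]],[1,[0,0,3.5],[0,0,0]],[1,[0,0,3.5],[0,0,0]]]'

```text
time_s: 12.9
ee_pos: [0.4563, -0.4236, 0.076]
eef_rot: [3.141, 0.0, 1.361]
contact_force: [-1.3, 1.5, 5.5]
finger_gap: 0.416
grip_force: 43.5
```

send_rows --moves '[[0.3,[0,0,0],[0,0,0]],[0.3,[0,0,0],[0,0,0]],[0.3,[0,0,0],[0,0,0]],[0.3,[0,0,0],[0,0,0]],[0.3,[0,0,-25],[0,0,0]],[0.3,[0,0,-65],[0,0,0]],[0,[0,0,-110],[0,0,0]],[0,[0,0,-110],[0,0,0]]]'

```text
time_s: 13.7
ee_pos: [0.4577, -0.4253, 0.1919]
eef_rot: [3.133, 0.007, 1.361]
contact_force: [0.2, -0.6, 0.3]
finger_gap: 0.991
grip_force: 0.0
```

Run:
```python
from h import *
go(.4357,.1232,.19,1.535)
```

```text
shift mm [ 531.8 -135.7   -3.2] turn [ 0.0077  0.0082 -0.1741]
```

send_rows --moves '[[0,[533,-135,0],[0,0,-0.174]],[0,[533,-135,0],[0,0,-0.174]],[0,[533,-135,0],[0,0,-0.174]],[0,[533,-135,0],[0,0,-0.174]],[0,[533,-135,0],[0,0,-0.174]],[0,[533,-135,0],[0,0,-0.174]],[0,[533,-135,0],[0,0,-0.174]],[0,[533,-135,0],[0,0,-0.174]]]'

```text
time_s: 14.5
ee_pos: [0.4404, -0.0219, 0.1852]
eef_rot: [3.141, 0.0, 1.534]
contact_force: [1.8, 0.3, -0.2]
finger_gap: 0.997
grip_force: 0.0
```

Run:
```python
from h import *
go(.4357,.1232,.15,1.535)
```

```text
shift mm [144.8 -10.   35.2] turn [ 0.0003  0.     -0.0007]
```

send_rows --moves '[[0,[40,-4,30],[0,0,0]],[0,[80,-8,30],[0,0,0]],[0,[112,-8,30],[0,0,0]],[0,[112,-8,30],[0,0,0]],[0,[112,-8,30],[0,0,0]],[0,[112,-8,30],[0,0,0]]]'

```text
time_s: 15.1
ee_pos: [0.4371, 0.0877, 0.1552]
eef_rot: [-3.142, 0.0, 1.534]
contact_force: [0.1, -0.7, 0.2]
finger_gap: 0.998
grip_force: 0.0
```

Run:
```python
from ov import *
f=grab_frame("top"); g=grab_frame("side")
go(.4357,.1232,.045,1.535)
p=state()["ee_pos"]
o=np.zeros((600,800,3),np.uint8)
C=[([p,[p[0],p[1],.0]],(0,0,255)),(circ(.456,-.423,.118,.0205),(255,0,255)),(circ(.4357,.1232,0,.022),(0,255,0)),(circ(.4357,.1232,.08,.022),(0,255,0)),
(circ(.438,.2536,0,.02),(0,255,0)),(circ(.438,.2536,.071,.02),(0,255,0))]
o[:,:300]=crop(f,313,180,30,60,10,C); o[:,300:]=crop(g,200,175,100,120,5,C)
cv2.imwrite("pics/g4.png",o)
```

```text
shift mm [ 35.6  -2.8 110.3] turn [ 0.      0.0001 -0.0017]
```

View pics/g4.png

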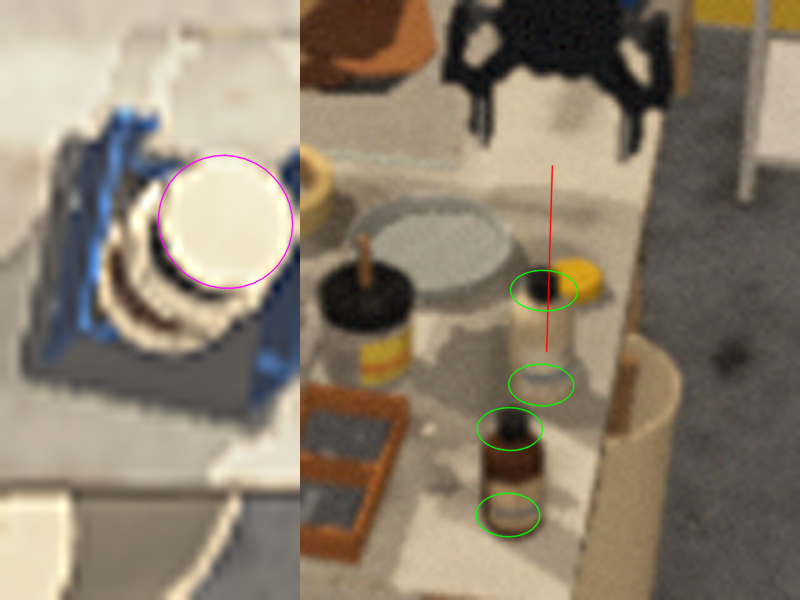

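Black sits centred on brown. The cream bottle fits; the brown bottle is about 2 mm nearer the camera. Move over the cream bottle.

send_rows --moves '[[0,[35,-2,0],[0,0,0]],[0,[35,-2,0],[0,0,0]],[0,[35,-2,0],[0,0,0]],[0,[35,-2,40],[0,0,0]],[0,[35,-2,80],[0,0,0]],[0,[35,-2,110],[0,0,0]],[0,[35,-2,121],[0,0,0]],[0,[35,-2,121],[0,0,0]]]'

```text
time_s: 16.0
ee_pos: [0.436, 0.1228, 0.0337]
eef_rot: [-3.139, 0.0, 1.534]
contact_force: [0.2, -0.8, 0.4]
finger_gap: 1.0
grip_force: 0.0
```

send_rows --moves '[[0,[0,0,0],[0,0,0]],[1,[0,0,0],[0,0,0]],[1,[0,0,0],[0,0,0]],[1,[0,0,0],[0,0,0]],[1,[0,0,0],[0,0,0]],[1,[0,0,0],[0,0,0]],[1,[0,0,0],[0,0,0]]]'

```text
time_s: 16.7
ee_pos: [0.4366, 0.1236, 0.0351]
eef_rot: [3.14, -0.0, 1.535]
contact_force: [-2.5, 1.4, 6.6]
finger_gap: 0.496
grip_force: 39.7
```

send_rows --moves '[[1,[0,0,-5],[0,0,0]],[1,[0,0,-40],[0,0,0]],[1,[0,0,-85],[0,0,0]],[1,[0,0,-130],[0,0,0]],[1,[0,0,-135],[0,0,0]],[1,[0,0,-135],[0,0,0]]]'

```text
time_s: 17.3
ee_pos: [0.4365, 0.1236, 0.1702]
eef_rot: [3.139, -0.0, 1.535]
contact_force: [0.1, -0.3, -1.9]
finger_gap: 0.496
grip_force: 41.4
```

Run:
```python
from h import *
go(.5508,.2076,.168,1.535); print(state()["contact_force"])
```

```text
shift mm [ 88.1 111.2   2.5] turn [ 0.0023 -0.0001 -0.0001]
[ 0.14857938 -0.34214272 -1.94456377]
```

send_rows --moves '[[1,[25,32,0],[0,0,0]],[1,[50,64,0],[0,0,0]],[1,[75,95,0],[0,0,0]],[1,[88,111,0],[0,0,0]],[1,[88,111,0],[0,0,0]],[1,[88,111,0],[0,0,0]]]'

```text
time_s: 17.9
ee_pos: [0.5494, 0.2073, 0.1673]
eef_rot: [-3.138, 0.001, 1.535]
contact_force: [0.2, 0.2, -0.5]
finger_gap: 0.496
grip_force: 41.4
```

Run:
```python
from ov import *
f=grab_frame("top"); g=grab_frame("side")
go(.5508,.2076,.041,1.535)
p=state()["ee_pos"]
F=((.552,.2406),-.036)
C=[([p,[p[0],p[1],.004]],(0,0,255)),(circ(.5508,.2076,0.004,.022),(0,255,0)),(box(*F,.035,.068,.025),(255,0,255)),(box(*F,.031,.000,.025),(255,0,255))]
cv2.imwrite("pics/g5.png",crop(g,180,170,100,120,5,C))
```

```text
shift mm [  0.8   1.5 127.4] turn [-0.002   0.0005 -0.0006]
```

View pics/g5.png

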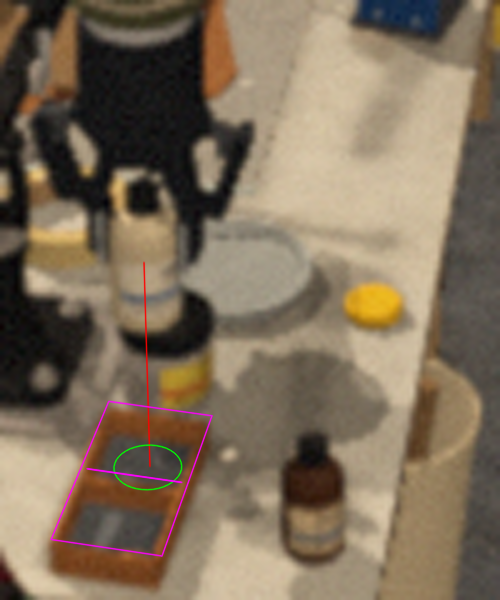

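The side view suggests the rack overlay may be a few mm off along y; check with profiles along the rack axis in both stored frames.

Run:
```python
from ov import *
c,yaw=(.552,.2406),-.036
for n in("top","side"):
    f=grab_frame(n); im=cv2.imread(n+"raw0.png").astype(np.float32)
    for z,ax in((.025,'y'),(.025,'x+'),(.025,'x-')):
        L=np.arange(-90,91,3) if ax=='y' else np.arange(-54,55,3)
        w=0 if ax=='y' else (.033 if ax=='x+' else -.033)
        P=rect(c,yaw,[((0.012 if n=="side" else 0,l/1000,z) if ax=='y' else (l/1000,w,z)) for l in L])
        q=np.array([proj(f,p) for p in P],np.float32)
        v=cv2.remap(im,q[:,0][None],q[:,1][None],cv2.INTER_LINEAR)[0]
        print(n,ax,' '.join(f"{l}:{int(a[2]-a[0])}" for l,a in zip(L,v)))
```

```text
top y -90:10 -87:11 -84:17 -81:26 -78:29 -75:22 -72:26 -69:43 -66:73 -63:76 -60:36 -57:1 -54:6 -51:8 -48:8 -45:8 -42:8 -39:8 -36:8 -33:8 -30:8 -27:8 -24:9 -21:9 -18:9 -15:8 -12:7 -9:22 -6:59 -3:62 0:81 3:55 6:17 9:4 12:8 15:8 18:8 21:8 24:5 27:7 30:8 33:8 36:7 39:7 42:7 45:8 48:8 51:8 54:6 57:2 60:35 63:50 66:67 69:75 72:51 75:27 78:42 81:77 84:73 87:73 90:73
top x+ -54:25 -51:25 -48:25 -45:25 -42:23 -39:28 -36:38 -33:84 -30:112 -27:53 -24:-2 -21:6 -18:6 -15:7 -12:7 -9:8 -6:8 -3:8 0:8 3:9 6:10 9:10 12:8 15:8 18:8 21:6 24:2 27:19 30:62 33:71 36:113 39:47 42:32 45:27 48:24 51:23 54:32
top x- -54:27 -51:28 -48:28 -45:28 -42:26 -39:38 -36:54 -33:76 -30:67 -27:25 -24:1 -21:7 -18:8 -15:8 -12:8 -9:8 -6:8 -3:8 0:8 3:8 6:8 9:7 12:7 15:8 18:7 21:5 24:6 27:30 30:63 33:81 36:103 39:43 42:30 45:25 48:22 51:22 54:22
side y -90:23 -87:22 -84:22 -81:23 -78:24 -75:23 -72:21 -69:27 -66:36 -63:54 -60:69 -57:79 -54:82 -51:85 -48:84 -45:82 -42:70 -39:55 -36:35 -33:22 -30:10 -27:8 -24:7 -21:8 -18:11 -15:12 -12:7 -9:6 -6:6 -3:7 0:12 3:26 6:47 9:75 12:82 15:83 18:79 21:76 24:75 27:63 30:47 33:25 36:13 39:8 42:6 45:6 48:6 51:8 54:8 57:7 60:6 63:10 66:19 69:46 72:69 75:87 78:86 81:85 84:81 87:82 90:81
side x+ -54:29 -51:29 -48:31 -45:36 -42:41 -39:59 -36:80 -33:91 -30:68 -27:37 -24:27 -21:27 -18:25 -15:25 -12:22 -9:22 -6:25 -3:29 0:33 3:33 6:27 9:24 12:25 15:23 18:25 21:33 24:45 27:64 30:83 33:89 36:71 39:49 42:46 45:46 48:44 51:44 54:46
side x- -54:46 -51:42 -48:37 -45:35 -42:42 -39:59 -36:75 -33:78 -30:51 -27:29 -24:22 -21:22 -18:24 -15:24 -12:23 -9:21 -6:19 -3:20 0:20 3:20 6:23 9:24 12:22 15:22 18:23 21:29 24:45 27:66 30:82 33:85 36:60 39:35 42:28 45:31 48:32 51:32 54:32
```

Both views say the rack centre is about 4 mm further in +y: (.552,.2446); compartments at (.551,.2116) and (.553,.2776).

send_rows --moves '[[1,[5,1,0],[0,0,0]],[1,[5,1,40],[0,0,0]],[1,[5,1,75],[0,0,0]],[1,[5,1,100],[0,0,0]],[1,[5,1,115],[0,0,0]],[1,[5,1,120],[0,0,0]],[1,[5,1,122],[0,0,0]],[1,[5,1,122],[0,0,0]]]'

```text
time_s: 18.9
ee_pos: [0.5519, 0.2125, 0.0481]
eef_rot: [3.14, -0.0, 1.535]
contact_force: [-0.5, -0.5, -0.4]
finger_gap: 0.496
grip_force: 41.4
```

send_rows --moves '[[1,[0,0,1],[0,0,0]],[1,[0,0,2],[0,0,0]],[1,[0,0,3],[0,0,0]],[1,[0,0,4],[0,0,0]],[1,[0,0,4],[0,0,0]]]'

```text
time_s: 19.4
ee_pos: [0.5515, 0.2124, 0.0432]
eef_rot: [-3.141, 0.0, 1.535]
contact_force: [0.7, -0.8, -0.4]
finger_gap: 0.496
grip_force: 41.4
```

send_rows --moves '[[1,[0,0,1],[0,0,0]],[1,[0,0,2],[0,0,0]],[1,[0,0,3],[0,0,0]],[1,[0,0,4],[0,0,0]],[1,[0,0,4],[0,0,0]],[1,[0,0,4],[0,0,0]]]'

```text
time_s: 20.0
ee_pos: [0.5516, 0.2124, 0.0393]
eef_rot: [3.142, -0.0, 1.535]
contact_force: [-0.1, -0.2, -1.0]
finger_gap: 0.496
grip_force: 41.4
```

send_rows --moves '[[1,[0,0,0.5],[0,0,0]],[1,[0,0,1],[0,0,0]],[1,[0,0,1.5],[0,0,0]],[1,[0,0,1.5],[0,0,0]],[1,[0,0,1.5],[0,0,0]]]'

```text
time_s: 20.5
ee_pos: [0.5517, 0.2126, 0.0392]
eef_rot: [3.141, -0.0, 1.535]
contact_force: [-4.8, 0.2, 12.0]
finger_gap: 0.492
grip_force: 42.6
```

send_rows --moves '[[0.2,[0,0,-1],[0,0,0]],[0.2,[0,0,-1],[0,0,0]],[0.2,[0,0,-1],[0,0,0]],[0.2,[0,0,-1],[0,0,0]],[0,[0,0,-30],[0,0,0]],[0,[0,0,-75],[0,0,0]],[0,[0,0,-120],[0,0,0]],[0,[0,0,-120],[0,0,0]]]'

```text
time_s: 21.3
ee_pos: [0.554, 0.2129, 0.164]
eef_rot: [3.131, -0.002, 1.535]
contact_force: [-0.1, -0.3, -0.3]
finger_gap: 1.003
grip_force: 0.0
```

Run:
```python
from h import *
go(.436,.256,.155,1.535)
```

```text
shift mm [  38.8 -119.6    7.8] turn [ 0.0108 -0.0023 -0.0001]
```

send_rows --moves '[[0,[15,-45,0],[0,0,0]],[0,[30,-90,0],[0,0,0]],[0,[39,-117,0],[0,0,0]],[0,[39,-117,0],[0,0,0]],[0,[39,-117,0],[0,0,0]]]'

```text
time_s: 21.8
ee_pos: [0.4361, 0.2558, 0.1578]
eef_rot: [3.141, -0.0, 1.536]
contact_force: [0.6, -0.1, -0.6]
finger_gap: 0.999
grip_force: 0.0
```

Run:
```python
from ov import *
f=grab_frame("top"); g=grab_frame("side")
go(.436,.256,.026,1.535)
p=state()["ee_pos"]
F=((.552,.2446),-.036)
C=[([p,[p[0],p[1],.0]],(0,0,255)),(circ(.5516,.2124,.004,.022),(0,255,0)),(circ(.5516,.2124,.084,.022),(0,255,0)),(box(*F,.035,.068,.025),(255,0,255)),(box(*F,.035,.000,.025),(255,0,255)),
(circ(.436,.256,0,.02),(0,255,0)),(circ(.436,.256,.071,.02),(0,255,0))]
o=np.zeros((600,800,3),np.uint8)
o[:,:500]=crop(g,180,170,100,120,5,C); o[:360,500:]=crop(f,95,155,50,60,6,C)
cv2.imwrite("pics/g6.png",o)
```

```text
shift mm [  0.7  -0.9 131.6] turn [ 0.0002  0.0001 -0.0009]
```

View pics/g6.png

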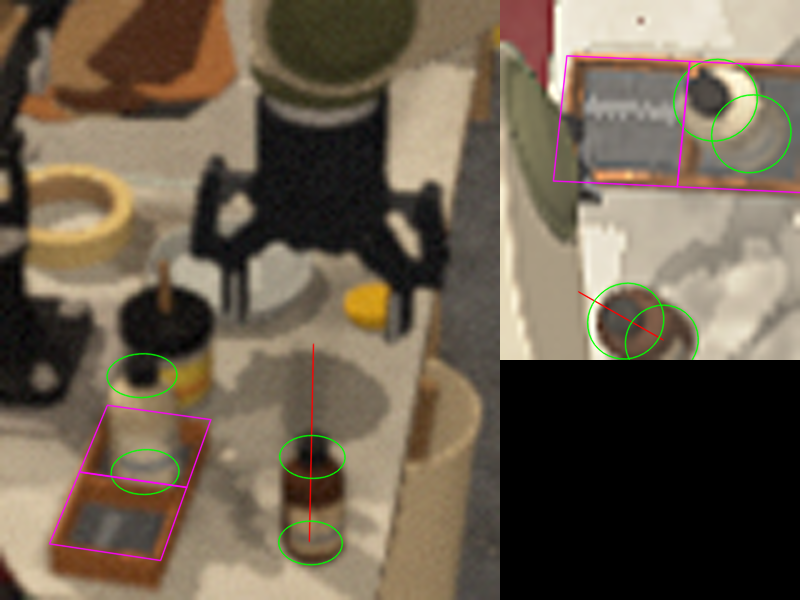

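The cream bottle stands upright in its compartment; the tool axis is on the brown bottle.

send_rows --moves '[[0,[0,0,45],[0,0,0]],[0,[0,0,90],[0,0,0]],[0,[0,0,120],[0,0,0]],[0,[0,0,129],[0,0,0]],[0,[0,0,129],[0,0,0]],[0,[0,0,129],[0,0,0]]]'

```text
time_s: 22.5
ee_pos: [0.4372, 0.2557, 0.0301]
eef_rot: [3.139, -0.001, 1.534]
contact_force: [-0.8, 0.8, 0.1]
finger_gap: 0.997
grip_force: 0.0
```

send_rows --moves '[[1,[0,0,0],[0,0,0]],[1,[0,0,0],[0,0,0]],[1,[0,0,0],[0,0,0]],[1,[0,0,0],[0,0,0]],[1,[0,0,0],[0,0,0]],[1,[0,0,0],[0,0,0]],[1,[0,0,0],[0,0,0]]]'

```text
time_s: 23.2
ee_pos: [0.4362, 0.2558, 0.0297]
eef_rot: [3.141, -0.0, 1.535]
contact_force: [-1.5, 0.6, 7.7]
finger_gap: 0.441
grip_force: 39.8
```

send_rows --moves '[[1,[0,0,-5],[0,0,0]],[1,[0,0,-40],[0,0,0]],[1,[0,0,-85],[0,0,0]],[1,[0,0,-130],[0,0,0]],[1,[0,0,-135],[0,0,0]],[1,[0,0,-135],[0,0,0]]]'

```text
time_s: 23.8
ee_pos: [0.4363, 0.2557, 0.1648]
eef_rot: [3.139, -0.001, 1.535]
contact_force: [-0.7, 0.6, -1.3]
finger_gap: 0.446
grip_force: 40.7
```

Run:
```python
from h import *
go(.553,.2775,.165,1.535)
```

```text
shift mm [2.590e+01 1.159e+02 1.000e-01] turn [ 0.0023 -0.0007 -0.0001]
```

send_rows --moves '[[1,[10,40,0],[0,0,0]],[1,[18,80,0],[0,0,0]],[1,[24,116,0],[0,0,0]],[1,[24,116,0],[0,0,0]],[1,[24,116,0],[0,0,0]],[1,[24,116,0],[0,0,0]]]'

```text
time_s: 24.4
ee_pos: [0.5516, 0.2754, 0.1627]
eef_rot: [-3.139, 0.001, 1.535]
contact_force: [0.0, 0.2, -0.8]
finger_gap: 0.439
grip_force: 40.8
```

send_rows --moves '[[1,[0,0,30],[0,0,0]],[1,[0,0,60],[0,0,0]],[1,[0,0,90],[0,0,0]],[1,[0,0,110],[0,0,0]],[1,[0,0,120],[0,0,0]],[1,[0,0,124],[0,0,0]],[1,[0,0,124],[0,0,0]],[1,[0,0,124],[0,0,0]]]'

```text
time_s: 25.2
ee_pos: [0.5532, 0.2757, 0.041]
eef_rot: [3.14, -0.001, 1.535]
contact_force: [1.0, 0.4, -1.0]
finger_gap: 0.445
grip_force: 40.8
```

send_rows --moves '[[1,[0,0,2],[0,0,0]],[1,[0,0,4],[0,0,0]],[1,[0,0,5],[0,0,0]],[1,[0,0,6],[0,0,0]],[1,[0,0,6],[0,0,0]],[1,[0,0,6],[0,0,0]]]'

```text
time_s: 25.8
ee_pos: [0.5528, 0.2754, 0.0338]
eef_rot: [3.142, -0.0, 1.535]
contact_force: [0.1, -0.1, -1.3]
finger_gap: 0.443
grip_force: 40.8
```

send_rows --moves '[[1,[0,0,0.5],[0,0,0]],[1,[0,0,1],[0,0,0]],[1,[0,0,1],[0,0,0]],[1,[0,0,1],[0,0,0]]]'

```text
time_s: 26.2
ee_pos: [0.5529, 0.2755, 0.0337]
eef_rot: [3.141, -0.0, 1.535]
contact_force: [-1.8, -1.2, 6.3]
finger_gap: 0.441
grip_force: 41.9
```

send_rows --moves '[[0.2,[0,0,-1],[0,0,0]],[0.2,[0,0,-1],[0,0,0]],[0.2,[0,0,-1],[0,0,0]],[0.2,[0,0,-1],[0,0,0]],[0,[0,0,-30],[0,0,0]],[0,[0,0,-75],[0,0,0]],[0,[0,0,-120],[0,0,0]],[0,[0,0,-120],[0,0,0]]]'

```text
time_s: 27.0
ee_pos: [0.5553, 0.2762, 0.1594]
eef_rot: [3.131, -0.003, 1.535]
contact_force: [-0.1, -0.2, 0.0]
finger_gap: 1.001
grip_force: 0.0
```

Run:
```python
from h import *
go(.4296,.010,.155,0)
```

```text
shift mm [-270.6 -116.1    2.2] turn [ 0.006  -0.0111  1.5349]
```

send_rows --moves '[[0,[-270,-114,-2],[0,0,1.535]],[0,[-270,-114,-2],[0,0,1.535]],[0,[-270,-114,-2],[0,0,1.535]],[0,[-270,-114,-2],[0,0,1.535]],[0,[-270,-114,-2],[0,0,1.535]],[0,[-270,-114,-2],[0,0,1.535]],[0,[-270,-114,-2],[0,0,1.535]],[0,[-270,-114,-2],[0,0,1.535]]]'

```text
time_s: 27.8
ee_pos: [0.4288, 0.0086, 0.1547]
eef_rot: [3.141, -0.0, 0.326]
contact_force: [0.3, -0.3, 0.5]
finger_gap: 1.002
grip_force: 0.0
```

Run:
```python
from h import *
go(.4296,.010,.1,0)
```

```text
shift mm [ 1.2 -1.1 54.7] turn [ 1.00e-04 -2.00e-04  3.26e-01]
```

send_rows --moves '[[0,[1,-1,20],[0,0,0.14]],[0,[1,-1,45],[0,0,0.3]],[0,[1,-1,50],[0,0,0.3]],[0,[1,-1,50],[0,0,0.3]],[0,[1,-1,50],[0,0,0.3]]]'

```text
time_s: 28.3
ee_pos: [0.4302, 0.0109, 0.1056]
eef_rot: [3.141, -0.001, 0.038]
contact_force: [-0.2, 0.1, -0.8]
finger_gap: 0.999
grip_force: 0.0
```

Run:
```python
from h import *
s=state();go(.4296,.010,.003,s["eef_rot"][2])
g=grab_frame("side");h=cv2.cvtColor(g["img"],cv2.COLOR_BGR2HSV)
u,v=map(int,proj(g,(.4296,.01,.0065)))
m=((h[...,1]>130)&(h[...,0]<35)&(h[...,0]>18)).astype(np.uint8);k=np.zeros_like(m);k[v-9:v+10,u-12:u+13]=1
x,y,w,hh=cv2.boundingRect(m*k);print(u,v,x,y,w,hh,onz(g,x+w/2-.5,y+hh/2-.5,.0065))
```

```text
shift mm [ -0.8   0.8 102.6] turn [ 0.0003 -0.0011 -0.    ]
254 230 249 227 12 9 [0.42727418 0.01422847 0.0065    ]
```

send_rows --moves '[[0.2,[-1,0,45],[0,0,0]],[0.2,[-1,0,80],[0,0,0]],[0.2,[-1,0,96],[0,0,0]],[0.2,[-1,0,104],[0,0,0]],[0.2,[-1,0,104],[0,0,0]],[0.2,[-1,0,104],[0,0,0]]]'

```text
time_s: 28.95
ee_pos: [0.4296, 0.0108, 0.0018]
eef_rot: [3.141, -0.002, 0.035]
contact_force: [0.4, -0.9, 0.2]
finger_gap: 0.8
grip_force: 0.0
```

send_rows --moves '[[1,[0,0,0],[0,0,0]],[1,[0,0,0],[0,0,0]],[1,[0,0,0],[0,0,0]],[1,[0,0,0],[0,0,0]],[1,[0,0,0],[0,0,0]],[1,[0,0,0],[0,0,0]]]' --grip_force 30

```text
time_s: 29.55
ee_pos: [0.4293, 0.0108, 0.0018]
eef_rot: [3.141, -0.002, 0.035]
contact_force: [-1.2, 1.1, 9.3]
finger_gap: 0.472
grip_force: 29.1
```

send_rows --moves '[[1,[0,0,-5],[0,0,0]],[1,[0,0,-25],[0,0,0]],[1,[0,0,-60],[0,0,0]],[1,[0,0,-60],[0,0,0]],[1,[0,0,-60],[0,0,0]]]'

```text
time_s: 30.05
ee_pos: [0.429, 0.0109, 0.0613]
eef_rot: [3.141, -0.002, 0.035]
contact_force: [-1.0, 0.3, -1.0]
finger_gap: 0.474
grip_force: 30.4
```

Run:
```python
from h import *
s=state();go(.536,-.011,.06,s["eef_rot"][2]);print(s["finger_gap"])
```

```text
shift mm [106.2  25.6   1.5] turn [ 0.0005 -0.0016 -0.    ]
0.4739065229973092
```

send_rows --moves '[[1,[45,11,0],[0,0,0]],[1,[85,21,0],[0,0,0]],[1,[106,25,0],[0,0,0]],[1,[106,25,0],[0,0,0]],[1,[106,25,20],[0,0,0]],[1,[106,25,40],[0,0,0]],[1,[106,25,50],[0,0,0]],[1,[106,25,50],[0,0,0]]]'

```text
time_s: 30.85
ee_pos: [0.5341, -0.01, 0.0093]
eef_rot: [-3.141, 0.004, 0.035]
contact_force: [-0.4, -0.1, -0.0]
finger_gap: 0.474
grip_force: 30.4
```

send_rows --moves '[[1,[0,0,1],[0,0,0]],[1,[0,0,2],[0,0,0]],[1,[0,0,3],[0,0,0]],[1,[0,0,4],[0,0,0]],[1,[0,0,4],[0,0,0]],[1,[0,0,4],[0,0,0]]]'

```text
time_s: 31.45
ee_pos: [0.5356, -0.0104, 0.0069]
eef_rot: [3.142, -0.0, 0.035]
contact_force: [0.3, 0.3, -0.2]
finger_gap: 0.471
grip_force: 30.4
```

send_rows --moves '[[1,[0,0,0.5],[0,0,0]],[1,[0,0,1],[0,0,0]],[1,[0,0,1.5],[0,0,0]],[1,[0,0,1.5],[0,0,0]],[1,[0,0,1.5],[0,0,0]]]'

```text
time_s: 31.95
ee_pos: [0.5356, -0.0104, 0.0059]
eef_rot: [3.141, -0.0, 0.035]
contact_force: [-3.2, -0.1, 7.5]
finger_gap: 0.47
grip_force: 31.1
```

Contact. Release, rise and move aside for the final look.

send_rows --moves '[[0.38,[0,0,-1],[0,0,0]],[0.38,[0,0,-1],[0,0,0]],[0.38,[0,0,-1],[0,0,0]],[0.38,[0,0,-1],[0,0,0]],[0.38,[0,0,-30],[0,0,0]],[0.38,[0,0,-75],[0,0,0]],[0.38,[0,0,-120],[0,0,0]],[0.38,[0,0,-150],[0,0,0]]]'

```text
time_s: 32.75
ee_pos: [0.5362, -0.0104, 0.1584]
eef_rot: [3.141, -0.003, 0.035]
contact_force: [0.4, 0.4, -0.2]
finger_gap: 0.623
grip_force: 0.0
```

send_rows --moves '[[0,[-50,0,-20],[0,0,0]],[0,[-100,30,-20],[0,0,0]],[0,[-140,70,-20],[0,0,0]],[0,[-180,110,-20],[0,0,0]],[0,[-200,150,-20],[0,0,0]],[0,[-200,160,-20],[0,0,0]],[0,[-200,160,-20],[0,0,0]],[0,[-200,160,-20],[0,0,0]]]'

```text
time_s: 33.55
ee_pos: [0.3411, -0.1773, 0.1753]
eef_rot: [-3.141, -0.0, 0.033]
contact_force: [0.5, 0.1, 0.3]
finger_gap: 1.002
grip_force: 0.0
```

Run:
```python
from ov import *
f=grab_frame("top"); g=grab_frame("side")
o=np.zeros((600,800,3),np.uint8)
o[:300,:]=crop(f,95,160,160,60,5,[(box((.552,.2436),-.036,.035,.068,.025),(255,0,255)),(circ(.553,.2755,.004,.02),(0,255,0))])
o[300:,:400]=crop(g,185,215,100,75,4,[]); o[300:,400:600]=crop(f,305,170,50,75,4,[]); o[300:,600:]=crop(g,235,140,50,75,4,[])
cv2.imwrite("pics/fin.png",o); s=state(); print(s["time_s"],s["ee_pos"],s["contact_force"])
```

```text
33.65 [ 0.34149589 -0.17650488  0.17522474] [ 0.2054506  -0.43974458 -0.4957098 ]
```

View pics/fin.png

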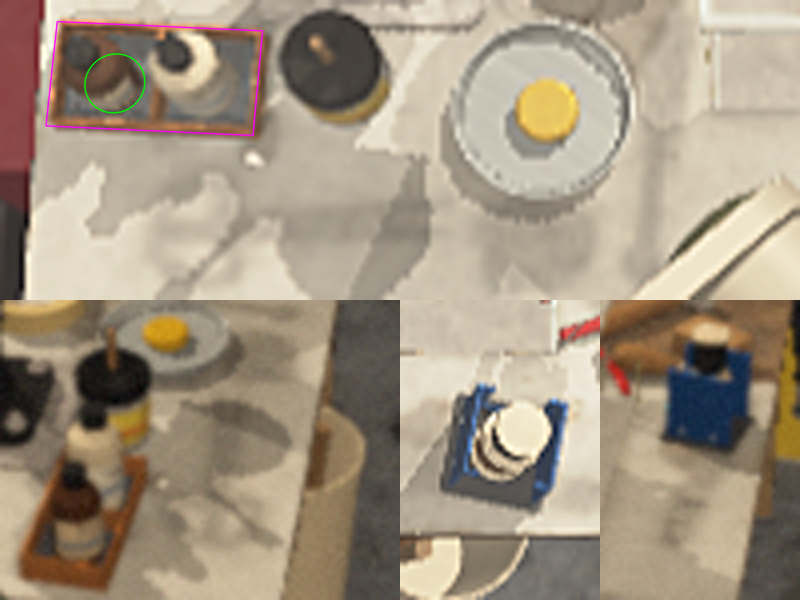

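Bottles, spools and bystanders look right. The wax shadow is a little long, so triangulate its height.

Run:
```python
from h import *
def w(f,im):
    h=cv2.cvtColor(im,cv2.COLOR_BGR2HSV); m=((h[...,1]>130)&(h[...,0]<35)&(h[...,0]>18)).astype(np.uint8)
    return m
F={n:grab_frame(n) for n in("top","side")}
for tag,p in(("now",(.536,-.0105,.0105)),("start",(.4296,.01,.0065))):
    c={}
    for n,f in F.items():
        im=f["img"] if tag=="now" else cv2.imread(n+"raw0.png")
        u,v=map(int,proj(f,p)); m=w(f,im);k=np.zeros_like(m);k[v-10:v+11,u-14:u+15]=1
        n_,l,s,ce=cv2.connectedComponentsWithStats(m*k); i=1+np.argmax(s[1:,4]); c[n]=ce[i]; print(n,ce[i],s[i])
    print(tag,two(F["top"],c["top"],F["side"],c["side"]))
```

```text
top [203.96551724 181.76724138] [198 176  13  12 116]
side [226.16049383 223.        ] [221 219  11   9  81]
now (array([ 0.53551108, -0.01237985,  0.0090611 ]), np.float64(0.0014219080452322647))
top [195.94957983 213.86554622] [190 208  13  12 119]
side [255.15789474 230.72368421] [250 227  11   9  76]
start (array([0.42765501, 0.01083111, 0.00580141]), np.float64(0.0047199479358340036))
```

Height rose by 3–4 mm, so the wax is on the dish floor. Handing in.

```bash
python3 -c "
from workcell import *
print(sign_off())"
```

```text
the job is handed in; nothing more can be done
None
```

I handed the job in at about 34 s: brown spool with black on top in the feed column, one bottle upright in each rack compartment, and the wax flat in the dish; the final pictures agree, but the hand-in returned no verdict, and I did not re-check the tack box, which the arm never went near.

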